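# Stamp a torch nozzle in the bench marking press

### The job

Lay the loose brass nozzle in the two saddles of the bench marking press with its fat end toward the ram, and let go of it. Then pull the sprung lever toward you all the way to its stop so that the die presses on the nozzle, hold it there for a second, and ease it slowly back to rest; never let it snap back. Leave the nozzle lying in the saddles and do not disturb the tape measure, the red box or the black tape.

Things in the scene. Friction and masses are not known exactly. Their poses are not given: they have to be found in the camera images.
- press: Bench marking press, bolted down, grey. Origin on the bench under the lever's pivot; own x points from the cradle to the housing, z up. In mm in its frame: base plate x -180 to 65, y -55 to 55, top z 12; housing x -35 to 35, y -30 to 30, top z 90. The ram leaves the housing toward -x, axis y 0, z 59.5; before it lie the cradle and the end stop.
- cradle (a point): Middle of the cradle at its floor, (-107, 0, 50) mm in the press's frame and with its axes. Two steel saddles, each 14 mm long in x, centred 36 mm to -x and 24 mm to +x of here: floors at z 50, cheeks to z 60, channel along x 27 wide in y. Between them a 46 mm gap, free for fingers down to the 56 mm wide bed at z 30. The nozzle lies along the channel.
- end_stop (a point): Face of the steel end stop at the ram's height, (-152, 0, 59.5) mm in the press's frame; the stop is 13 mm thick, 47 wide, top at z 76. From here to the die's face it is 90 mm with the lever at rest.
- die: Dark round die on the ram's end, 24 mm across; origin on the ram axis, 62 mm to +x of its face, press's axes. Its face is at x -62 in the press's frame with the lever at rest and moves 20 mm to -x per rad of lever. It pushes the nozzle against the end stop, then its spring (8 N or so) yields.
- nozzle: Brass torch nozzle, cream-yellow, 78 mm long, 20 x 19 mm at the fat end. Origin at the middle of its underside as it lies; z up, y along it from the fat end to the thin end, x across (grip across x, from above, its axis is 9.5 mm up).
- nozzle_head (a point): Centre of the fat end's end face: (0, -39, 9.5) mm in the nozzle's frame.
- lever (a joint): Angle of the sprung lever, rad: 0 at rest (leaning 0.5 rad away, toward the press's +x), grows as it is pulled toward the press's -x, stop at 1.05. A spring always returns it (about 2 N at the grip at rest, 7 N at the stop); let go, it snaps back.
- lever_grip (a point): Middle of the lever's round black grip bar: 18 mm in diameter, 72 mm long, parallel to the press's y axis, standing out on the press's +y side of the lever arm (a 12 mm rod); 36 mm from here to the arm's side, 36 mm to the end cap. It is 150 mm from the pivot axis, about 166 mm above the bench at rest.
- lever_pivot (a point): Point on the lever's pivot axis (parallel to the press's y), level with the middle of the grip: (0, 87, 34) mm in the press's frame.
- tape_measure: Yellow tape measure standing on edge, 36 x 80 x 60 mm, origin under its middle. Leave alone.
- flint_box: Small red cardboard box, 46 x 60 x 30 mm, origin under its middle. Leave alone.
- black_tape: Roll of black tape lying flat, 62 mm across, 19 mm high, origin under its middle. Leave alone.
Things that resemble listed ones, but are neither listed nor needed, are in the scene too. Of the things that look like the nozzle, the smallest one is meant.

How it is judged:
By the outcome, as a careful person would: the job done as asked, in the order asked, and still so for the second after the job is handed in, with the robot touching nothing.
It also fails if it takes over 59 s, if anything falls off the work surface, if the arm or the gripper's body presses on something with over 40 N, if the wrist force passes 120 N, or if a joint passes its speed limit or range.

### The arm

A 6-joint arm with a two-finger parallel gripper is mounted at the origin on a cart in front of the work surface, level with it; the furniture and walls round the work are solid. World frame = base frame: x ahead of the robot, y to its left, z up, the work surface at z = 0. Lengths are in mm, angles in degrees, forces in N, time in s.
With the tool pointing down it reaches from about 350 to 850 mm from the base axis. Payload 8.1 kg.
Tool frame: the origin (TCP) lies at the very end of the fingers, on their centre line; the grasp point (between the pads) lies 19 mm behind it; z points along the fingers, y is the direction in which the jaws open and shut (so a half turn about z gives the same grasp; the last joint's range is limited). The gripper opens to 85 mm and grips with 20 to 120 N. Pads are 22 mm wide; open, the fingers measure 114 mm over their backs; the gripper's body (76 mm by 85 mm) begins 54 mm behind the grasp point. The pads swing forward as they close: fully open they stand 13 mm farther back than shut.
Start: joints at [-4.893, 7.471, 85.268, -0, 87.261, -4.893], TCP at [600.004, 0.022, 231.292] pointing down, gripper open.
Joint ranges: [-169.43, 169.43], [-51.17, 129.36], [1.28, 143.12], [-76.62, 256.62], [0, 156.53], [-152.29, 152.29]. Speed limits (degrees/s): [136.94, 136.94, 159.86, 180, 180, 180].

### API

Orientations are given as [roll, pitch, yaw] about the fixed x, y, z axes, in that order (R = Rz(yaw) Ry(pitch) Rx(roll)).
In Python, from bench import r, eyes gives the robot as it stands. The module is installed in compiled form; this text tells all that it offers.
- The arm moves only by the tool play_rows, never from a script. Its argument "deltas" is a list of rows, each a list of 3 entries, a list of its own where there are three numbers: the shift along the tool's x, y, z in m, then the turn, a rotation vector about the tool's x, y, z in rad, then the closure, from 0 (fully open) to 1 (shut). A call has 1 to 8 rows; each row shifts and turns the pose as measured when the row begins, along the tool's axes as they then stand; what a row does not reach is not made up. A row lasts 1/8 s, in which the tool goes at most 62.5 mm and 10.7 degrees, less where a joint would pass 70% of its speed; a pose out of reach is approached as far as the arm can. A call with a gripper value outside its range is refused whole. The fingers move at their own pace and stop on an object; "force" is the grip in N (left out, the last holds). Time passes only in rows, so rows that do not move let the fingers close. It gives the time, the measured TCP pose, the force and the opening at its end, in the units of the state.
- r.sense(): the state, without advancing time (a new reading comes with each control period).
- eyes.snapshot(name): name is "scene" or "side" or "wrist"; returns the picture (480x640x3 uint8, red, green, blue); there is no depth.
- eyes.get_calibration(name): a dict with "mtx" (3x3 intrinsics, pixels), "R" (3x3) and "t" (3): a world point X has camera coordinates R X + t; the wrist camera has in their place "T_tool_cam" (4x4, takes a point from camera to tool coordinates, whose origin is the TCP and whose axes are the flange's). Camera axes: x right, y down, z forward; pixel columns grow to the right and rows downward; lengths in mm; the calibration is good to about 2 mm. The wrist camera is an equidistant fisheye: a pixel r from the principal point sees the ray r / f radians off the axis. A picture is of the moment at which its call begins: read the wrist's pose just before it. get_calibration takes no time and is no camera call.
- r.hand_in(): hands the job in, once; it reports no verdict.
The state is a dict: "time": time; "joint_pos": joint angles; "qd": joint speeds; "joint_efforts": joint torques, N m; "tool_pos": TCP position; "tcp_rot": TCP orientation; "ft_force": force on the tool from outside, world axes, zero at the start; "wrist_torque": the same for the moment, N m; "finger_gap": finger opening in mm.
Only numpy, scipy, OpenCV 4.12 (cv2) and the standard library are available. Lean on these libraries where they do the work, as an engineer would, in place of code of your own. Each camera call takes 0.05 s, during which the arm holds its last target. There are 200 camera calls.

## Working session

There is one attempt and no reset: what is moved stays moved. The work goes in short steps, Python scripts to look and compute and a tool call to move; the robot and the scene stay as the last step left them, time stands still between calls to the robot, and variables do not carry over. Pictures are saved under pics/ and viewed, about 8 in all and at most 12, crops included, and the job is handed in when it is done.

Besides the shell and the picture viewer there is one more tool, called after ">>>" as name(argument=value, ...) on one line, values as JSON. play_rows: Moves the arm, as the interface text tells. Its arguments: {"type":"object","properties":{"deltas":{"type":"array"},"force":{"type":"number"}},"required":["deltas"]}

```bash
mkdir -p pics; python3 - <<'E'
from bench import r,eyes
import cv2,numpy as np
print(r.sense())
for n in ("scene","side"):
    cv2.imwrite(f"pics/{n}0.png",eyes.snapshot(n)[:,:,::-1])
    c=eyes.get_calibration(n);print(n,{k:np.round(v,3).tolist() for k,v in c.items() })
print({k:np.round(v,3).tolist() for k,v in eyes.get_calibration("wrist").items()})
E
```

```text
{'time': 0.0, 'joint_pos': array([-4.89274520e+00,  7.51387130e+00,  8.53293061e+01, -3.88754675e-05,
        8.72619738e+01, -4.89205498e+00]), 'qd': array([-0.07309838,  0.01576498,  0.01204162, -0.09391609, -0.05391212,
        0.06769075]), 'joint_efforts': array([-1.90700346e-03, -5.69404185e+01, -5.00557995e+01, -2.19391650e-04,
        1.44415747e-02,  7.24149572e-05]), 'tool_pos': array([5.99450108e+02, 7.24584506e-02, 2.30257073e+02]), 'tcp_rot': array([-1.79895229e+02, -8.92847405e-03,  8.99993035e+01]), 'ft_force': array([-0.13448794,  0.35036054,  0.37701772]), 'wrist_torque': array([-0.05376156, -0.02089143, -0.01868896]), 'finger_gap': 85.12670769901229}
scene {'mtx': [[450.607, 0.0, 322.362], [0.0, 450.607, 235.453], [0.0, 0.0, 1.0]], 'R': [[0.668, -0.744, -0.023], [-0.442, -0.372, -0.816], [0.599, 0.556, -0.577]], 't': [-343.823, 346.551, 580.789]}
side {'mtx': [[493.507, 0.0, 319.472], [0.0, 493.507, 240.714], [0.0, 0.0, 1.0]], 'R': [[-0.978, -0.207, 0.006], [-0.124, 0.563, -0.817], [0.165, -0.8, -0.577]], 't': [532.859, 171.504, 938.065]}
{'mtx': [[371.648, 0.0, 319.371], [0.0, 371.648, 236.689], [0.0, 0.0, 1.0]], 'T_tool_cam': [[-0.0, -0.952, -0.305, 79.054], [1.0, -0.001, 0.0, 0.094], [-0.001, -0.305, 0.952, -142.603], [0.0, 0.0, 0.0, 1.0]]}
```

View pics/scene0.png

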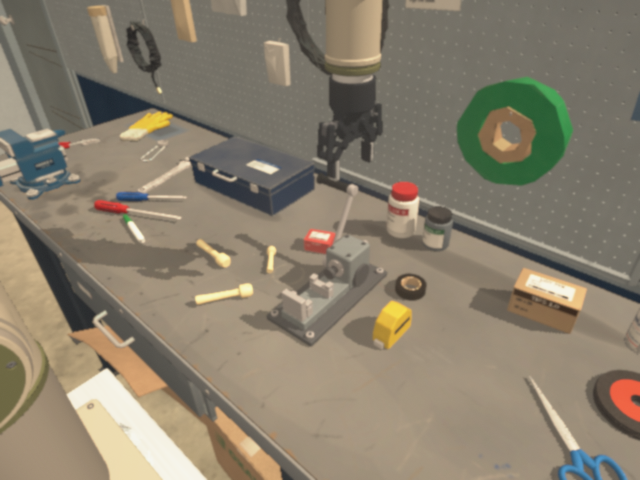

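View pics/side0.png

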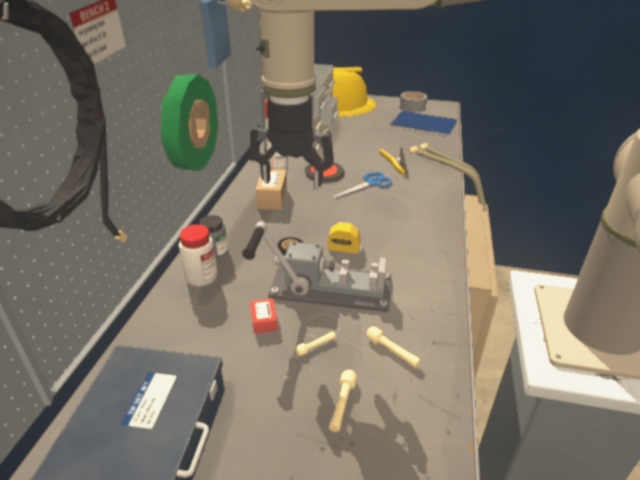

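Candidates for the nozzle: scene (213,253), (224,295) and (270,259), which match side (343,400), (393,346) and (316,344). The one at scene (270,259), side (316,344), looks smallest. I'll check it in close crops.

```bash
python3 - <<'E'
import cv2
a=cv2.imread("pics/scene0.png")[175:350,190:423];cv2.imwrite("pics/c1.png",cv2.resize(a,None,fx=3.4,fy=3.4,interpolation=cv2.INTER_CUBIC))
a=cv2.imread("pics/side0.png")[210:385,230:430];cv2.imwrite("pics/c2.png",cv2.resize(a,None,fx=3.4,fy=3.4,interpolation=cv2.INTER_CUBIC))
E
```

```text
(no output)
```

View pics/c1.png

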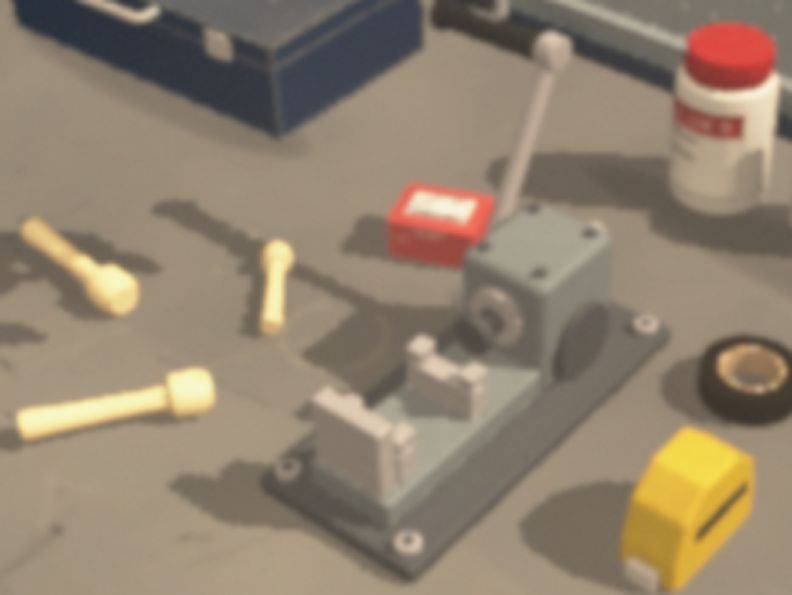

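View pics/c2.png

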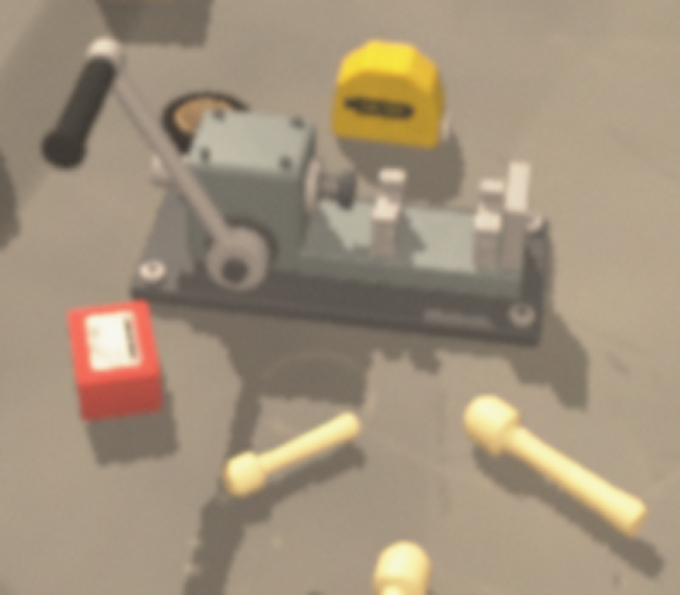

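Crops: the three look-alikes are plain, and the one at c1 (275,285) / c2 (290,455) is clearly smallest, with its fat end up in c1 and lower left in c2. The press lies roughly along world x. Next I fit the poses.

```bash
cat > h.py <<'E'
import numpy as np
from scipy.optimize import least_squares
from bench import r,eyes
C={n:eyes.get_calibration(n) for n in("scene","side")}
def proj(n,X):
    c=C[n];p=c["mtx"]@(c["R"]@np.asarray(X,float)+np.ravel(c["t"]));return p[:2]/p[2]
def s(u,v):return np.array([190+u/3.4,175+v/3.4])
def d(u,v):return np.array([230+u/3.4,210+v/3.4])
def tri(a,b):
    f=least_squares(lambda X:np.r_[proj("scene",X)-a,proj("side",X)-b],[600,0,10]);return f.x,np.abs(f.fun).max()
def Rz(a):return np.array([[np.cos(a),-np.sin(a),0],[np.sin(a),np.cos(a),0],[0,0,1]])
E
python3 - <<'E'
from h import *
P=[("scene",(-180,-55,12),s(412,568)),("scene",(-180,55,12),s(263,478)),("scene",(65,-55,12),s(668,328)),
("side",(-180,55,12),d(540,332)),("side",(65,55,12),d(135,288)),
("scene",(-35,30,90),s(465,252)),("scene",(-35,-30,90),s(545,292)),("scene",(35,-30,90),s(611,230)),
("side",(-35,30,90),d(308,178)),("side",(35,30,90),d(190,160)),("side",(35,-30,90),d(213,112)),("side",(-35,-30,90),d(313,122))]
def res(q):return np.concatenate([proj(n,Rz(q[2])@X+[q[0],q[1],0])-p for n,X,p in P])
f=least_squares(res,[600,0,0],loss="soft_l1");print("press",f.x,np.degrees(f.x[2]));print(np.round(f.fun.reshape(-1,2),1).tolist() if 0 else np.round(res(f.x).reshape(-1,2),1).tolist())
for k,(a,b) in dict(head=(s(278,255),d(243,474)),tip=(s(271,323),d(352,424)),gripcap=(s(437,10),d(64,150)),griparm=(s(545,45),d(105,50)),redtop=(s(440,208),d(110,335)),tapetop=(s(760,365),d(205,118))).items():
    X,e=tri(a,b);print(k,X.round(1),e.round(2),"press:",(Rz(f.x[2]).T@(X-[f.x[0],f.x[1],0])).round(1))
E
```

```text
press [ 5.79285709e+02 -9.66541086e+00  5.94716718e-02] 3.407475796414482
[[0.2, 2.3], [-1.9, 0.6], [0.8, -0.4], [0.9, 0.3], [-1.8, 0.3], [-2.8, 0.3], [-0.8, 0.2], [0.8, 0.5], [-1.7, -0.6], [-2.3, 1.3], [-3.0, -2.0], [1.2, -1.9]]
head [541.2 175.1  11.6] 0.42 press: [-27.1 186.7  11.6]
tip [491.7 127.6  11.5] 0.31 press: [-79.2 142.3  11.5]
gripcap [644.2 121.7 167.5] 0.17 press: [ 72.6 127.3 167.5]
griparm [647.5  38.4 172.8] 0.77 press: [ 71.   43.9 172.8]
redtop [631.1 110.9  32.1] 0.57 press: [ 58.9 117.2  32.1]
tapetop [ 642.  -124.5   18.6] 1.18 press: [  55.8 -118.4   18.6]
```

>>> play_rows(deltas=[[[0.045,-0.025,0],[0,0,0],0],[[0.045,-0.025,0],[0,0,0],0],[[0.045,-0.025,0.02],[0,0,0.16],0],[[0,0,0.03],[0,0,0.16],0],[[0,0,0.03],[0,0,0.16],0],[[0,0,0],[0,0,0.16],0],[[0,0,0],[0,0,0.16],0],[[0,0,0],[0,0,0],0]], force=40)

```text
time: 1.1
tool_pos: [518.9, 139.2, 143.7]
tcp_rot: [-179.7, 0.4, 42.8]
ft_force: [-0.5, -0.3, -0.0]
finger_gap: 85.5
```

```bash
python3 - <<'E'
from h import *
import cv2
q=r.sense();print(q["time"],q["tool_pos"],q["tcp_rot"])
cv2.imwrite("pics/w1.png",eyes.snapshot("wrist")[:,:,::-1])
E
```

```text
1.1 [518.88533579 139.17265527 143.74422828] [-179.68332911    0.36536913   42.82158341]
```

View pics/w1.png

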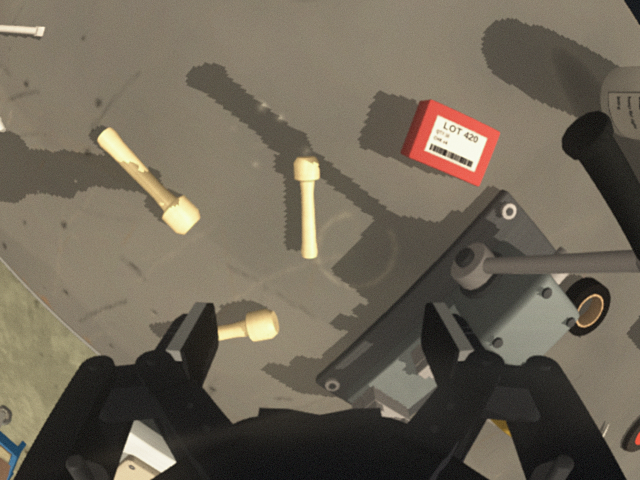

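Wrist view: the nozzle has its head end at (306,156) and its tip at (310,258). The press plate corners are near (504,191) and (317,380), with the red box and a decoy clear of the nozzle.

```bash
cat >> h.py <<'E'
from scipy.spatial.transform import Rotation as Ro
W=eyes.get_calibration("wrist")
def wray(pos,rot,u,v):
    K=W["mtx"];x=(u-K[0,2])/K[0,0];y=(v-K[1,2])/K[1,1];t=np.hypot(x,y)
    dc=np.array([x/t*np.sin(t),y/t*np.sin(t),np.cos(t)]);T=W["T_tool_cam"]
    R=Ro.from_euler("xyz",rot,degrees=True).as_matrix()
    return np.asarray(pos)+R@T[:3,3],R@T[:3,:3]@dc
def wpt(pos,rot,u,v,z):
    o,dd=wray(pos,rot,u,v);return o+dd*(z-o[2])/dd[2]
E
python3 - <<'E'
from h import *
pr=([518.9,139.2,143.7],[-179.68,.365,42.82])
h=wpt(*pr,306.5,157,9.5);t=wpt(*pr,310,257.5,9.5);print(h,t,np.linalg.norm(h-t),(h+t)/2,np.degrees(np.arctan2(*(t-h)[1::-1])))
a=wpt(*pr,504,191,12);b=wpt(*pr,317,380,12);print(a,b,np.linalg.norm(a-b),np.degrees(np.arctan2(*(a-b)[1::-1])))
th=np.arctan2(*(a-b)[1::-1]);print("origin",(a+b)/2+Rz(th)@[57.5,-55,0])
E
```

```text
[549.38794217 182.23723619   9.5       ] [492.31831288 126.58139322   9.5       ] 79.71521462992179 [520.85312753 154.4093147    9.5       ] -135.7185575851146
[641.5682639  50.2102083  12.       ] [405.18948363  38.7530807   12.        ] 236.65627719307633 2.7749179592069013
origin [583.47413958  -7.67014384  12.        ]
```

>>> play_rows(deltas=[[[0.012,-0.0095,0.02],[0,0,-0.026],0],[[0,0,0.035],[0,0,0],0],[[0,0,0.035],[0,0,0],0],[[0,0,0.025],[0,0,0],0.4],[[0,0,0],[0,0,0],0.4]])

```text
time: 1.78
tool_pos: [519.5, 158.3, 21.2]
tcp_rot: [-179.6, 0.3, 45.5]
ft_force: [0.4, 0.2, -0.7]
finger_gap: 52.3
```

>>> play_rows(deltas=[[[-0.002,0.004,0.006],[0,0,0.02],0.4],[[0,0,0.006],[0,0,0],0.4],[[0,0,0.004],[0,0,0],0.4],[[0,0,0],[0,0,0],0.4]])

```text
time: 2.28
tool_pos: [523.0, 154.8, 6.6]
tcp_rot: [-179.7, 0.1, 44.5]
ft_force: [-0.5, -0.6, -0.3]
finger_gap: 51.6
```

```bash
python3 - <<'E'
from h import *
import cv2
q=r.sense();print(q["time"],q["tool_pos"],q["tcp_rot"],q["finger_gap"])
a=eyes.snapshot("wrist")[:,:,::-1];cv2.imwrite("pics/w2.png",a)
E
```

```text
2.275 [523.01919023 154.81745704   6.56965947] [-1.79730007e+02  1.27433329e-01  4.44518224e+01] 51.63944775690185
```

View pics/w2.png

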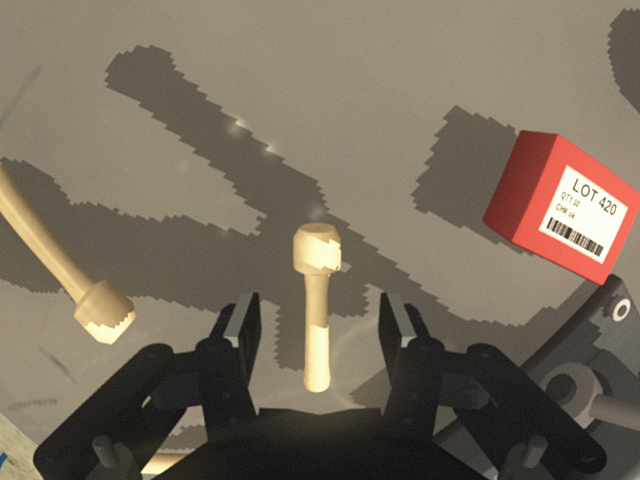

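The nozzle is centred between the pads: head (318,245), tip (317,385). Next I lower slightly and close.

>>> play_rows(deltas=[[[0,0,0.003],[0,0,0],0.7],[[0,0,0],[0,0,0],1],[[0,0,0],[0,0,0],1],[[0,0,0],[0,0,0],1],[[0,0,0],[0,0,0],1],[[0,0,0],[0,0,0],1]], force=40)

```text
time: 3.08
tool_pos: [523.8, 155.0, 4.4]
tcp_rot: [-179.8, 0.0, 44.5]
ft_force: [0.7, -0.2, -0.0]
finger_gap: 18.0
```

>>> play_rows(deltas=[[[0,0,0],[0,0,0],1],[[0,0,0],[0,0,0],1],[[0,0,0],[0,0,0],1]])

```text
time: 3.45
tool_pos: [523.7, 155.0, 4.4]
tcp_rot: [-179.8, 0.1, 44.5]
ft_force: [0.3, 1.1, -0.4]
finger_gap: 17.8
```

>>> play_rows(deltas=[[[0,0,-0.02],[0,0,0],1],[[0,0,-0.04],[0,0,0],1],[[0,0,-0.04],[0,0,0],1],[[0,0,-0.03],[0,0,0],1],[[0,0,0],[0,0,0],1]])

```text
time: 4.08
tool_pos: [523.2, 154.5, 137.1]
tcp_rot: [-179.7, 0.2, 44.5]
ft_force: [1.0, 0.7, -0.7]
finger_gap: 17.9
```

```bash
python3 - <<'E'
from h import *
import cv2
q=r.sense();print(q["time"],q["tool_pos"],q["tcp_rot"],q["finger_gap"])
a=eyes.snapshot("wrist")[190:430,160:480,::-1];a=cv2.resize(a,None,fx=1.5,fy=1.5)
b=eyes.snapshot("side")[150:390,200:440,::-1];b=cv2.resize(b,(360,360))
cv2.imwrite("pics/w3.png",cv2.hconcat([a,b]))
E
```

```text
4.075 [523.2147147  154.45775232 137.0682677 ] [-1.79707736e+02  1.64314732e-01  4.44540968e+01] 17.891240652533966
```

View pics/w3.png

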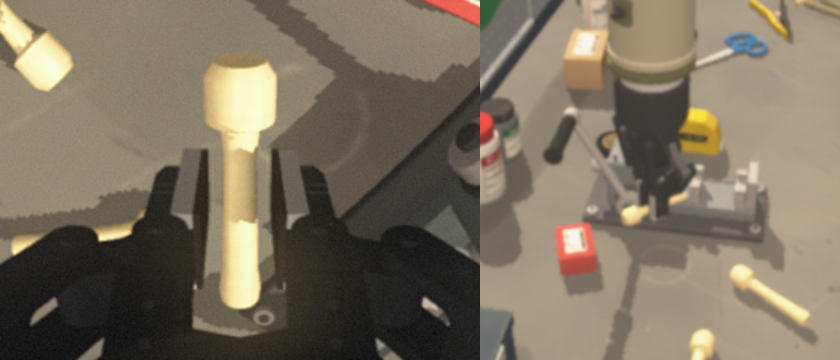

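>>> play_rows(deltas=[[[-0.037,0.022,0],[0,0,0],1],[[-0.037,0.022,0],[0,0,0],1],[[-0.037,0.022,0],[0,0,0],1],[[-0.037,0.022,0.005],[0,0,0.15],1],[[0,0,0.005],[0,0,0.15],1],[[0,0,0.005],[0,0,0.15],1],[[0,0,0],[0,0,0.15],1],[[0,0,0],[0,0,0.12],1]])

```text
time: 5.18
tool_pos: [463.9, -16.9, 100.6]
tcp_rot: [-179.8, 2.2, 1.9]
ft_force: [-0.1, 0.6, -0.7]
finger_gap: 17.8
```

>>> play_rows(deltas=[[[0,0,0],[0,0,0],1]])

```text
time: 5.3
tool_pos: [462.4, -16.7, 98.5]
tcp_rot: [-179.7, 2.4, 1.9]
ft_force: [0.4, -0.0, -0.7]
finger_gap: 17.6
```

```bash
python3 - <<'E'
from h import *
import cv2
q=r.sense();print(q["time"],q["tool_pos"],q["tcp_rot"],q["finger_gap"])
a=eyes.snapshot("wrist")[:,:,::-1]
cv2.imwrite("pics/w4f.png",a);cv2.imwrite("pics/w4.png",cv2.resize(a[60:480,70:570],(714,600),interpolation=cv2.INTER_CUBIC))
I=([0,0,0],[0,0,0])
for u,v in((320,230),(320,394)):
    o,d=wray(*I,u,v);print((o+d*(-5.1-o[2])/d[2]).round(1))
E
```

```text
5.3 [462.43088007 -16.73484833  98.54142908] [-179.7362596     2.36105076    1.93678828] 17.559441432457252
[37.1 -0.6 -5.1]
[-45.5  -0.5  -5.1]
```

View pics/w4.png

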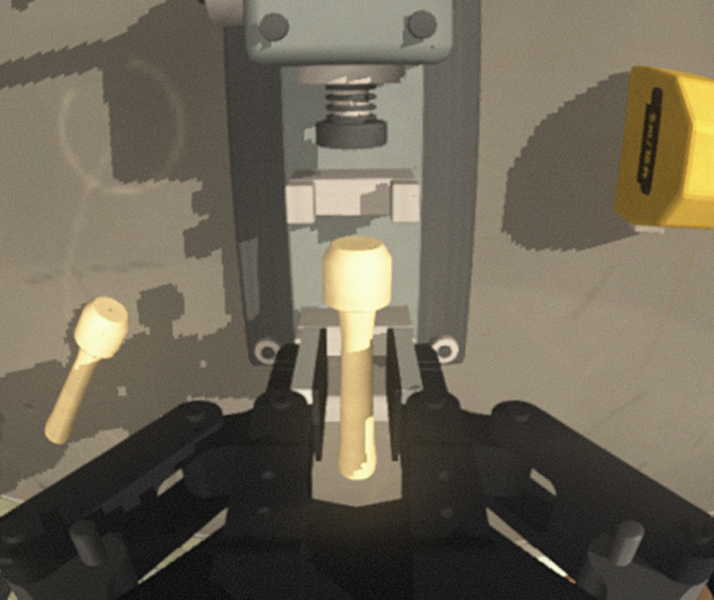

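Wrist view: the cheek tops of the ram-side saddle span u 286–419, v 182–222 in the crop. The die is at (351,132), the housing's front top corners at (247,60) and (452,60), and the plate end at (248,363) and (465,363). The nozzle hangs straight, fat end toward the ram.

```bash
python3 - <<'E'
from h import *
pr=([462.43,-16.73,98.54],[-179.736,2.361,1.937])
P=[((-76,13.5,60),(314,182)),((-90,13.5,60),(314,222)),((-76,-13.5,60),(391,182)),((-90,-13.5,60),(391,222)),
((-35,30,90),(247,60)),((-35,-30,90),(452,60)),((-180,55,12),(248,363)),((-180,-55,12),(465,363))]
Q=[wpt(*pr,70+u/1.428,60+v/1.428,X[2]) for X,(u,v) in P]
def res(q):return np.concatenate([(Rz(q[2])@np.array(X,float)+[q[0],q[1],0]-w)[:2] for (X,_),w in zip(P,Q)])
f=least_squares(res,[583,-8,.05],loss="soft_l1");q=f.x;print(q[:2],np.degrees(q[2]));print(res(q).reshape(-1,2).round(1))
print("cradle",Rz(q[2])@[-107,0,0]+[q[0],q[1],0])
E
```

```text
[583.37292425  -9.79666607] 2.3843818950001596
[[ 0.2  0.3]
 [ 0.6 -0.1]
 [ 0.5 -0.3]
 [ 0.8 -0.1]
 [-0.9  1.6]
 [-0.1 -1.9]
 [-0.9  0.2]
 [-0.4  0.1]]
cradle [476.46556402 -14.24821959   0.        ]
```

>>> play_rows(deltas=[[[0.017,-0.0026,-0.006],[0,0.041,-0.008],1],[[0,0,0],[0,0,0],1],[[0,0,0],[0,0,0],1]])

```text
time: 5.72
tool_pos: [480.4, -13.1, 103.3]
tcp_rot: [-179.7, -0.1, 2.8]
ft_force: [-1.1, -0.5, -0.5]
finger_gap: 18.1
```

>>> play_rows(deltas=[[[-0.001,0.001,0.01],[0,0,0.006],1],[[0,0,0.01],[0,0,0],1],[[0,0,0.01],[0,0,0],1],[[0,0,0.006],[0,0,0],1],[[0,0,0],[0,0,0],1]])

```text
time: 6.35
tool_pos: [478.4, -14.0, 63.8]
tcp_rot: [-179.7, 0.0, 2.5]
ft_force: [0.2, -1.0, -0.8]
finger_gap: 17.7
```

>>> play_rows(deltas=[[[0.001,0,0.004],[0,0,0],1],[[0,0,0.003],[0,0,0],1],[[0,0,0.002],[0,0,0],1],[[0,0,0],[0,0,0],1]])

```text
time: 6.85
tool_pos: [480.1, -13.9, 54.8]
tcp_rot: [-179.7, -0.1, 2.5]
ft_force: [0.3, 0.5, 0.4]
finger_gap: 17.7
```

>>> play_rows(deltas=[[[0,0,0],[0,0,0],0.7],[[0,0,0],[0,0,0],0.6],[[0,0,0],[0,0,0],0.4],[[0,0,0],[0,0,0],0.4],[[0,0,0],[0,0,0],0.4],[[0,0,0],[0,0,0],0.4]])

```text
time: 7.6
tool_pos: [480.8, -14.0, 55.6]
tcp_rot: [-179.7, -0.1, 2.5]
ft_force: [-0.0, 0.9, 0.6]
finger_gap: 51.1
```

>>> play_rows(deltas=[[[0,0,-0.015],[0,0,0],0.4],[[0,0,-0.03],[0,0,0],0.4],[[0,0,-0.04],[0,0,0],0.4],[[0,0,-0.04],[0,0,0],0.4],[[0,0,0],[0,0,0],0.4]])

```text
time: 8.22
tool_pos: [480.6, -14.7, 188.6]
tcp_rot: [-179.7, -0.2, 2.5]
ft_force: [0.5, 1.3, 0.1]
finger_gap: 51.3
```

```bash
python3 - <<'E'
from h import *
import cv2
q=r.sense();print(q["time"],q["tool_pos"],q["tcp_rot"],q["finger_gap"])
a=eyes.snapshot("wrist")[:,:,::-1]
cv2.imwrite("pics/w5f.png",a);cv2.imwrite("pics/w5.png",cv2.resize(a[20:440,70:570],(714,600),interpolation=cv2.INTER_CUBIC))
E
```

```text
8.225 [480.64588983 -14.67596985 188.62384111] [-179.73862182   -0.2406179     2.45962949] 51.294045622186886
```

View pics/w5.png

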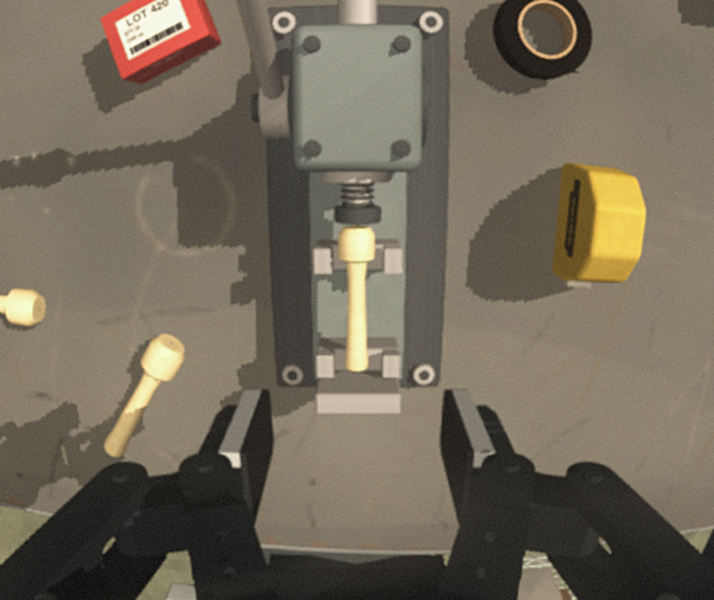

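Wrist view: the nozzle lies in both saddles, fat end at (357,243) facing the die at (357,213) and thin end at (357,365). The tape, box and roll are untouched. Next is the lever.

>>> play_rows(deltas=[[[0,0,-0.04],[0,0,0],0.4],[[0.03,-0.015,-0.04],[0,0,0],0.4],[[0.045,-0.026,0],[0,0,0],0.4],[[0.045,-0.026,0],[0,0,0],0.4],[[0.045,-0.026,0],[0,0,0],0.4],[[0,0,0],[0,0,-0.15],0.4],[[0,0,0],[0,0,-0.17],0.4],[[0,0,0],[0,0,-0.17],0.4]])

```text
time: 9.28
tool_pos: [640.5, 88.5, 256.3]
tcp_rot: [-179.2, 0.7, 31.3]
ft_force: [-0.4, 0.3, 0.1]
finger_gap: 50.9
```

>>> play_rows(deltas=[[[0,0,0],[0,0,-0.17],0.4],[[0,0,0],[0,0,-0.17],0.4],[[0,0,0],[0,0,-0.17],0.4],[[0,0,0],[0,0,-0.17],0.4],[[0,0,0],[0,0,-0.17],0.4],[[0,0,0],[0,0,-0.12],0.4],[[0,0,0],[0,0,0],0.4]])

```text
time: 10.15
tool_pos: [635.3, 88.4, 245.0]
tcp_rot: [-177.9, -0.2, 88.7]
ft_force: [0.1, 0.1, 0.1]
finger_gap: 51.6
```

>>> play_rows(deltas=[[[-0.008,0.016,0],[-0.037,0,-0.065],0.4],[[0,0,0],[0,0,0],0.4],[[0,0,0],[0,0,0],0.4]])

```text
time: 10.52
tool_pos: [649.8, 80.3, 242.1]
tcp_rot: [-179.8, -0.3, 92.0]
ft_force: [-0.2, 0.4, -0.5]
finger_gap: 51.5
```

```bash
python3 - <<'E'
from h import *
import cv2
q=r.sense();print(q["time"],q["tool_pos"],q["tcp_rot"],q["finger_gap"])
a=eyes.snapshot("wrist")[:,:,::-1]
cv2.imwrite("pics/w6.png",a)
E
```

```text
10.525 [649.81362984  80.25129239 242.07981874] [-179.7777989    -0.25322963   92.02465614] 51.54421498522863
```

View pics/w6.png

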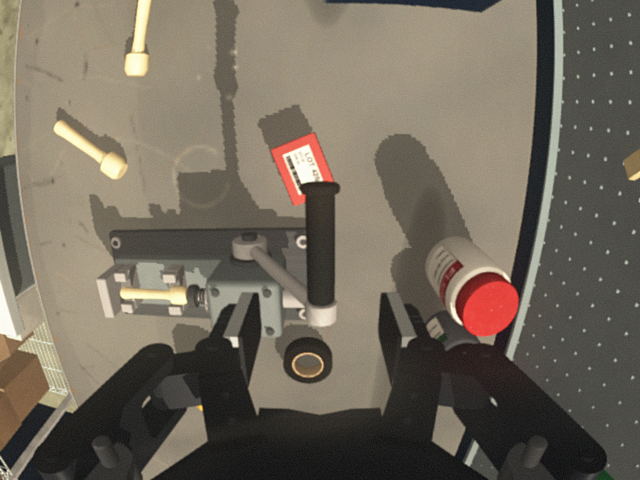

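The bar runs from its cap at (320,188) to the arm at (320,308), centred between the fingers.

```bash
python3 - <<'E'
from h import *
pr=([649.81,80.25,242.08],[-179.778,-.253,92.025])
for u,v in((320,188),(320.5,305)):print(wpt(*pr,u,v,168))
o=np.array([583.,-9.8,0]);R=Rz(np.radians(2.4))
for a in np.arange(0,1.06,.105):print(round(a,3),(o+R@[150*np.sin(.5-a),87,34+150*np.cos(.5-a)]).round(1))
E
```

```text
[648.70191542 120.39252751 168.        ]
[651.76950607  43.14427407 168.        ]
0.0 [651.2  80.1 165.6]
0.105 [637.   79.5 172.4]
0.21 [622.2  78.9 177.7]
0.315 [606.9  78.3 181.4]
0.42 [591.3  77.6 183.5]
0.525 [575.6  77.  184. ]
0.63 [559.9  76.3 182.7]
0.735 [544.5  75.7 179.9]
0.84 [529.4  75.  175.4]
0.945 [514.8  74.4 169.4]
1.05 [501.   73.8 161.9]
```

>>> play_rows(deltas=[[[0,0.001,0.03],[0,0,-0.005],0.4],[[0,0,0.03],[0,0,0],0.4],[[0,0,0.02],[0,0,0],0.4],[[0,0,0.01],[0,0,0],0.4],[[0,0,0],[0,0,0],0.4]], force=30)

```text
time: 11.2
tool_pos: [650.6, 81.8, 151.2]
tcp_rot: [-179.8, -0.3, 92.1]
ft_force: [0.7, 0.2, 0.2]
finger_gap: 51.3
```

>>> play_rows(deltas=[[[0,0,0.003],[0,0,0],0.5],[[0,0,0],[0,0,0],0.7],[[0,0,0],[0,0,0],1],[[0,0,0],[0,0,0],1],[[0,0,0],[0,0,0],1],[[0,0,0],[0,0,0],1]], force=30)

```text
time: 11.95
tool_pos: [650.1, 81.8, 150.9]
tcp_rot: [-179.8, -0.3, 92.1]
ft_force: [-1.8, -0.4, -2.8]
finger_gap: 17.3
```

>>> play_rows(deltas=[[[0,-0.007,-0.0036],[0,0,0],1],[[0,-0.0072,-0.0033],[0,0,0],1],[[0,-0.0074,-0.0028],[0,0,0],1],[[0,-0.0075,-0.0025],[0,0,0],1],[[0,-0.0076,-0.0021],[0,0,0],1],[[0,0,0],[0,0,0],1]])

```text
time: 12.7
tool_pos: [613.2, 80.2, 167.5]
tcp_rot: [179.8, -0.2, 92.1]
ft_force: [4.1, 0.2, -4.4]
finger_gap: 16.8
```

>>> play_rows(deltas=[[[-0.0005,-0.0078,-0.0005],[0,0,0],1],[[0,-0.0078,0],[0,0,0],1],[[0,-0.0078,0],[0,0,0],1],[[0,-0.0078,-0.0005],[0,0,0],1],[[0,-0.0078,0],[0,0,0],1],[[0,-0.0078,0.0005],[0,0,0],1],[[0,-0.0078,0.001],[0,0,0],1],[[0,0,0],[0,0,0],1]])

```text
time: 13.7
tool_pos: [565.5, 78.0, 173.9]
tcp_rot: [178.6, -0.3, 92.1]
ft_force: [5.6, -0.2, -7.0]
finger_gap: 16.8
```

>>> play_rows(deltas=[[[0,-0.005,0.004],[0.012,0,0],1],[[0,-0.0075,0.003],[0.012,0,0],1],[[0,-0.0075,0.003],[0,0,0],1],[[0,-0.0075,0.003],[0,0,0],1],[[0,-0.0075,0.003],[0,0,0],1],[[0,0,0],[0,0,0],1]])

```text
time: 14.45
tool_pos: [543.5, 77.0, 171.2]
tcp_rot: [178.0, -0.3, 92.0]
ft_force: [9.5, -0.6, -13.7]
finger_gap: 16.5
```

>>> play_rows(deltas=[[[0,-0.003,0.006],[0.02,0,0],1],[[0,-0.003,0.006],[0.02,0,0],1],[[0,-0.003,0.004],[0.01,0,0],1]], force=60)

```text
time: 14.82
tool_pos: [546.2, 77.2, 171.8]
tcp_rot: [179.2, -0.3, 92.0]
ft_force: [6.0, -1.4, 4.0]
finger_gap: 15.6
```

>>> play_rows(deltas=[[[0,-0.01,0.003],[0,0,0],1],[[0,-0.01,0.003],[0,0,0],1],[[0,-0.01,0.004],[0,0,0],1],[[0,-0.01,0.004],[0,0,0],1]], force=40)

```text
time: 15.32
tool_pos: [516.0, 75.7, 163.3]
tcp_rot: [177.9, -0.3, 92.0]
ft_force: [8.1, 2.0, 3.5]
finger_gap: 16.0
```

>>> play_rows(deltas=[[[0,-0.009,0.005],[0,0,0],1],[[0,-0.009,0.006],[0,0,0],1],[[0,-0.007,0.004],[0,0,0],1]])

```text
time: 15.7
tool_pos: [501.0, 75.0, 156.3]
tcp_rot: [176.5, -0.3, 92.0]
ft_force: [15.7, -0.4, -7.0]
finger_gap: 15.5
```

>>> play_rows(deltas=[[[0,-0.007,0.005],[0,0,0],1],[[0,-0.007,0.005],[0,0,0],1],[[0,-0.007,0.005],[0,0,0],1],[[0,-0.007,0.005],[0,0,0],1]])

```text
time: 16.2
tool_pos: [498.9, 74.9, 154.8]
tcp_rot: [173.0, -0.3, 92.0]
ft_force: [20.0, 0.8, 6.7]
finger_gap: 15.2
```

```bash
python3 - <<'E'
from h import *
import cv2
q=r.sense();print(q["time"],q["tool_pos"],q["tcp_rot"],q["ft_force"])
a=eyes.snapshot("side")[180:330,230:430,::-1];a=cv2.resize(a,(640,480),interpolation=cv2.INTER_CUBIC)
cv2.imwrite("pics/s7.png",a)
E
```

```text
16.2 [498.92797819  74.92888279 154.8054876 ] [172.97255681  -0.32689512  91.97644943] [20.03064154  0.7870402   6.71534402]
```

View pics/s7.png

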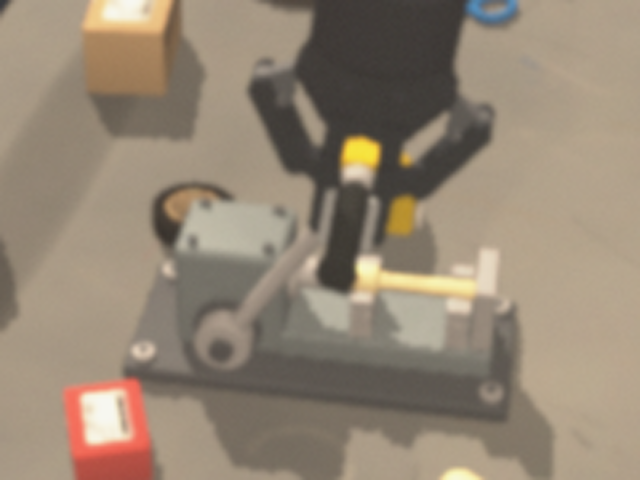

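The lever is fully forward, the die is on the fat end and the nozzle is against the end stop. The force rose to 20 N without any motion, so this is the stop. Holding.

>>> play_rows(deltas=[[[0,-0.006,0.004],[0.02,0,0],1],[[0,-0.006,0.004],[0.02,0,0],1],[[0,-0.006,0.004],[0.02,0,0],1],[[0,-0.006,0.004],[0.02,0,0],1],[[0,-0.006,0.004],[0.01,0,0],1],[[0,-0.006,0.004],[0.01,0,0],1],[[0,-0.006,0.004],[0.01,0,0],1],[[0,-0.006,0.004],[0.01,0,0],1]])

```text
time: 17.25
tool_pos: [499.1, 75.0, 155.0]
tcp_rot: [173.7, -0.4, 91.9]
ft_force: [20.2, 0.6, 3.1]
finger_gap: 15.6
```

>>> play_rows(deltas=[[[0,-0.006,0.004],[0.01,0,0],1],[[0,-0.006,0.004],[0.01,0,0],1],[[0,-0.006,0.004],[0.01,0,0],1],[[0,-0.006,0.004],[0.01,0,0],1]])

```text
time: 17.75
tool_pos: [499.1, 75.0, 154.9]
tcp_rot: [172.9, -0.5, 91.9]
ft_force: [19.5, 0.9, 3.6]
finger_gap: 15.8
```

>>> play_rows(deltas=[[[0,-0.003,0.002],[0,0,0],1],[[0,0,0],[0,0,0],1],[[0,0.001,-0.001],[0,0,0],1],[[0,0.002,-0.001],[0,0,0],1],[[0,0.002,-0.001],[0,0,0],1],[[0,0.002,-0.001],[0,0,0],1],[[0,0.002,-0.001],[0,0,0],1],[[0,0.002,-0.001],[0,0,0],1]])

```text
time: 18.75
tool_pos: [510.4, 75.5, 162.2]
tcp_rot: [172.5, -0.5, 91.9]
ft_force: [7.9, 0.5, -4.6]
finger_gap: 15.9
```

>>> play_rows(deltas=[[[0,0.003,-0.001],[0.004,0,0],1],[[0,0.003,-0.001],[0.004,0,0],1],[[0,0.003,-0.001],[0.004,0,0],1],[[0,0.003,-0.001],[0.004,0,0],1],[[0,0.003,-0.001],[0.004,0,0],1],[[0,0.003,-0.001],[0.004,0,0],1],[[0,0.003,-0.001],[0.004,0,0],1],[[0,0.003,-0.0005],[0.004,0,0],1]])

```text
time: 19.75
tool_pos: [534.0, 76.6, 173.0]
tcp_rot: [174.6, -0.5, 91.9]
ft_force: [3.8, 0.4, -0.6]
finger_gap: 15.9
```

>>> play_rows(deltas=[[[0,0.002,0.002],[0.004,0,0],1],[[0,0.002,0.003],[0.004,0,0],1],[[0,0.002,0.004],[0.004,0,0],1],[[0,0.002,0.005],[0.004,0,0],1],[[0,0.002,0.005],[0.004,0,0],1]], force=25)

```text
time: 20.38
tool_pos: [560.2, 77.8, 176.6]
tcp_rot: [173.7, -0.6, 92.0]
ft_force: [-0.4, 0.3, 19.6]
finger_gap: 15.6
```

>>> play_rows(deltas=[[[0,0.0015,0.004],[0.006,0,0],1],[[0,0.0015,0.004],[0.006,0,0],1],[[0,0.002,0.004],[0.006,0,0],1],[[0,0.002,0.004],[0.006,0,0],1]], force=25)

```text
time: 20.88
tool_pos: [579.4, 78.7, 176.9]
tcp_rot: [173.6, -0.6, 92.0]
ft_force: [-1.2, -0.7, 13.8]
finger_gap: 15.9
```

>>> play_rows(deltas=[[[0,0.001,0.004],[0.006,0,0],1],[[0,0.001,0.004],[0.006,0,0],1],[[0,0.001,0.004],[0.006,0,0],1],[[0,0.001,0.004],[0.006,0,0],1],[[0,0.001,0.004],[0.006,0,0],1]])

```text
time: 21.5
tool_pos: [598.8, 79.4, 174.3]
tcp_rot: [173.7, -0.6, 92.0]
ft_force: [3.2, -0.5, 8.0]
finger_gap: 15.6
```

>>> play_rows(deltas=[[[0,0.0015,0.004],[0.006,0,0],1],[[0,0.0015,0.004],[0.006,0,0],1],[[0,0.0015,0.004],[0.006,0,0],1],[[0,0.0015,0.004],[0.006,0,0],1],[[0,0.0015,0.004],[0.006,0,0],1],[[0,0.0015,0.004],[0.006,0,0],1]])

```text
time: 22.25
tool_pos: [622.6, 80.7, 167.8]
tcp_rot: [174.1, -0.6, 92.0]
ft_force: [2.1, 0.4, 5.1]
finger_gap: 16.0
```

>>> play_rows(deltas=[[[0,0.002,0.004],[0.006,0,0],1],[[0,0.002,0.004],[0.006,0,0],1],[[0,0.002,0.004],[0.006,0,0],1],[[0,0.002,0.004],[0.006,0,0],1],[[0,0.002,0.003],[0.006,0,0],1]])

```text
time: 22.88
tool_pos: [641.9, 81.5, 159.4]
tcp_rot: [174.9, -0.6, 92.0]
ft_force: [1.6, 0.1, 5.4]
finger_gap: 15.5
```

>>> play_rows(deltas=[[[0,0.0015,0.002],[0.006,0,0],1],[[0,0.0015,0.002],[0.006,0,0],1],[[0,0.002,0.002],[0.006,0,0],1],[[0,0.002,0.002],[0.006,0,0],1],[[0,0.003,0.002],[0.006,0,0],1],[[0,0.003,0.002],[0.006,0,0],1]])

```text
time: 23.62
tool_pos: [653.2, 82.0, 152.8]
tcp_rot: [177.5, -0.5, 92.1]
ft_force: [-26.6, -1.7, 28.1]
finger_gap: 15.7
```

The lever is against its rest stop, with the reaction now −x. I'll relax, then open gently.

>>> play_rows(deltas=[[[0,0,-0.001],[0,0,0],1],[[0,0,0],[0,0,0],1],[[0,0,0],[0,0,0],1]])

```text
time: 24.0
tool_pos: [650.7, 81.8, 154.3]
tcp_rot: [177.9, -0.5, 92.1]
ft_force: [-0.1, 0.8, 2.5]
finger_gap: 15.8
```

>>> play_rows(deltas=[[[0,0.0015,0.0005],[0,0,0],0.8],[[0,0.001,0],[0,0,0],0.76],[[0,0,0],[0,0,0],0.72],[[0,0,0],[0,0,0],0.65],[[0,0,0],[0,0,0],0.5],[[0,0,0],[0,0,0],0.4],[[0,0,0],[0,0,0],0.4],[[0,0,0],[0,0,0],0.4]])

```text
time: 25.0
tool_pos: [651.4, 81.8, 151.0]
tcp_rot: [178.2, -0.5, 92.0]
ft_force: [-0.0, -0.2, -0.4]
finger_gap: 51.2
```

>>> play_rows(deltas=[[[0,0,-0.02],[0,0,0],0.4],[[0,0,-0.03],[0,0,0],0.4],[[0,0,-0.04],[0,0,0],0.4],[[0,0,-0.02],[0,0,0],0.4],[[0,0,0],[0,0,0],0.4]])

```text
time: 25.62
tool_pos: [648.5, 80.6, 270.8]
tcp_rot: [178.0, -0.5, 92.0]
ft_force: [-0.7, 0.3, -0.4]
finger_gap: 51.6
```

```bash
python3 - <<'E'
from h import *
import cv2
q=r.sense();print(q["time"],q["tool_pos"],q["tcp_rot"],q["ft_force"])
a=eyes.snapshot("wrist")[100:400,80:440,::-1];a=cv2.resize(a,(400,333))
b=eyes.snapshot("side")[190:360,230:430,::-1];b=cv2.resize(b,(392,333),interpolation=cv2.INTER_CUBIC)
cv2.imwrite("pics/f8.png",cv2.hconcat([a,b]))
E
```

```text
25.625 [648.46054169  80.63833474 270.83336206] [177.95883212  -0.50246248  92.04735441] [-0.67034313  0.30970774 -0.38937146]
```

View pics/f8.png

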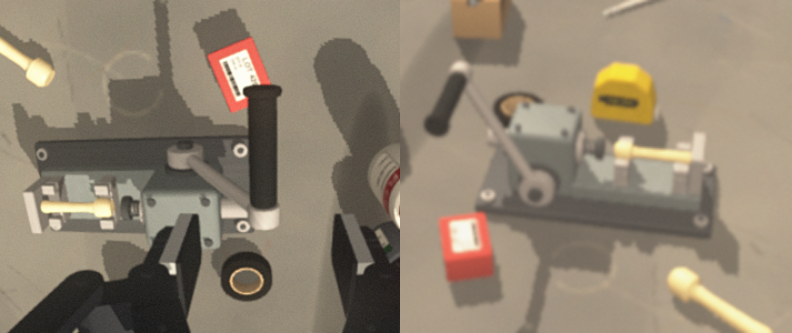

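The lever is back at rest (grip in the wrist half at (263,150)). The nozzle lies in both saddles against the end stop, fat end toward the ram, the other items have not moved, and the gripper is clear.

```bash
python3 -c "
from bench import r
print(r.hand_in())"
```

```text
the job is handed in; nothing more can be done
None
```

The job is done and handed in at about 26 s, well under the 59 s limit. I used all 12 picture views.

- **Nozzle:** I picked the smallest of the three look-alikes, laid it in both saddles with its fat end toward the ram, and let go.
- **Lever pull:** I gripped the bar and pulled it to its stop. The reaction rose to about 20 N with no further movement, and the side picture showed the nozzle between die and end stop. I held it there for about 2 s.
- **Lever return:** I eased it back over about 5.5 s, always gripped, until it met its rest stop, and only then opened the fingers.

**Last checks:** the final pictures show the nozzle lying in the saddles against the end stop and the lever at rest. The tape measure, red box and black tape look unmoved, and the gripper is clear.

**What did not go to plan:**
- **Bar slip:** the bar slid several mm toward the fingertips during the pull. I worked it back deeper on the way back.
- **Uneven return:** the middle of the return ran at about 40 mm/s, faster than the start.
- **Extra push:** there was a brief push of about 39 N (27 N along x, 28 N upward) at the wrist when the lever met its rest stop.
- **Finger gap:** it read about 18 mm on the nozzle, wider than the shaft looks. The hold was firm anyway.

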